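# Free the jammed parts tray and push it home on its rail

### The arm

A 7-joint arm with a two-finger parallel gripper is mounted at the origin on the work surface. World frame = base frame: x ahead of the robot, y to its left, z up, the work surface at z = 0. Lengths are in m, angles in rad, forces in N, time in s.
With the tool pointing down it reaches from about 0.425 to 0.875 m from the base axis. Payload 8.4 kg.
Tool frame: the origin (TCP) lies between the finger pads; the fingertips stand 19 mm ahead of it and the grasp point (between the pads) is the TCP; z points along the fingers, y is the line along which they close (so a half turn about z gives the same grasp; the last joint's range is limited). The gripper opens to 85 mm and grips with 20 to 120 N. Pads are 22 mm wide; open, the fingers measure 114 mm over their backs; the gripper's body (76 mm by 85 mm) begins 54 mm behind the grasp point. The pads swing forward as they close: fully open they stand 13 mm farther back than shut.
Start: joints at [1.015, 0.333, 0.04, 1.465, -0.013, 1.343, -0.059], TCP at [0.287, -0.583, 0.25] pointing down, gripper open.
Joint ranges: [-2.58, 2.58], [-0.38, 2.09], [-1.3, 1.39], [0.25, 2.4], [-1.5, 4.64], [0.08, 2.09], [-2.65, 2.65]. Speed limits (rad/s): [2.22, 2.22, 2.79, 2.79, 3.14, 3.14, 3.14].

### API

Orientations are given as a unit quaternion [x, y, z, w].
In Python, from workcell import arm gives the robot as it stands. The module is installed in compiled form; this text tells all that it offers.
- The arm moves only by the shell command python3 -m inch 'ROWS' [OPENING] [FORCE]. ROWS is a JSON object of lists of equal length, an entry for each row: "delta_pos": the shift along the world's x, y, z in mm, a list of three; "roll": the turn about the world's z in rad. In form: {"delta_pos": [[tx, ty, tz], ...], "roll": [roll, ...]}. A call has 1 to 12 rows; each row is the pose to reach, as a shift and turn from the pose commanded when the call began; what a row does not reach only later rows make up. A row lasts 1/8 s, in which the tool goes at most 62.5 mm and 10.7 degrees, less where a joint would pass 70% of its speed; a pose out of reach is approached as far as the arm can. A call with a gripper value outside its range is refused whole. OPENING is the gripper's target within -1 to 1 (shut at 1, half-way at 0, fully open at -1), set as the call begins (- or left out, the last holds). The fingers move at their own pace and stop on an object; FORCE is the grip in N (left out, the last holds). Time passes only in rows, so rows that repeat a pose let the fingers close. It gives the time, the measured TCP pose, the force, the opening and the grip force at its end, in the units of the state.
- arm.get_state(): the state, without advancing time (a new reading comes with each control period).
- arm.camera(name): name is "scene" or "side" or "wrist"; returns a dict with "frame" (420x560x3 uint8, red, green, blue), "fx", "fy", "cx", "cy" (pixels), "xyz" and "orientation" of the camera in the world. Camera axes: x right, y down, z forward; pixel columns grow to the right and rows downward; lengths in m; the calibration is good to about 2 mm. A picture is of the moment at which its call begins. There is no depth.
- arm.hand_in(): hands the job in; it is judged then, once.
The state is a dict: "time_s": time; "q": joint angles; "qd": joint speeds; "joint_torque": joint torques, N m; "tcp_pos": TCP position; "tool_rot": TCP orientation; "wrist_force": force on the tool from outside, world axes, zero at the start; "torque": the same for the moment, N m; "finger_gap": finger opening in m; "gripper_force": force on a finger pad.
Only numpy, scipy, OpenCV 4.12 (cv2) and the standard library are available. Lean on these libraries where they do the work, as an engineer would, in place of code of your own. Each camera call takes 0.05 s, during which the arm holds its last target. There are 200 camera calls.

### The job

The wooden parts tray on the blue rack has jammed half out on its rail. Push it along the rail, away from you, until it breaks free, then carry on and ease it gently up against the end stop hidden under the rack's rear deck, and leave it resting there. Leave the carton, the jar and the yellow bin where they stand.

Things in the scene. Friction and masses are not known exactly. Their poses are not given: they have to be found in the camera images.
- rack: Fixed blue steel rack with an aluminium rail (50 mm wide, 22 mm high, 430 mm long) down its middle. Origin on the bench under the front end of the rail; +x runs along the rail away from the robot (the push direction), z up. Four posts at y = +-140 mm (25 mm wide), the front two at x 117 to 147 mm. Its rear deck (x 280 to 420 mm, underside 180 mm up) hides the end stop.
- beam (a point): Middle of the lower front edge of the rack's blue front beam, which crosses over the rail: at rack x 112 mm, 180 mm up. The beam is 305 mm long, 40 mm deep, 30 mm high. Home, the tray's front board stands 13 to 38 mm behind this edge, so an upright gripper hits the beam: there lean it back 35 to 45 degrees, fingers pointing forward and down under the beam.
- tray (a joint): Tray position along the rail (m), growing away from the robot: the rack x of its front face. Starts at 0 to 0.015. A spring catch under the tray, met at about 0.020, jams it: it takes some 15 to 20 N, and by 0.045 the tray is free. Then it slides with about 3 N and stays where left. The stop is met between 0.125 and 0.150. Tray about 0.8 kg, 200 mm long.
- tray_front (a point): Middle of the outer face of the tray's front board, the place to push: 65 mm above the bench. The board is brown wood, 130 mm wide, upright, 15 mm thick, from 30 to 105 mm above the bench, with a blank white label 75 to 95 mm up. The tray behind it is 120 mm wide and 85 mm high. Axes as the rack's.
- stop: Fixed, rigid dark steel end stop with a black pad, under the rear deck, 70 mm wide, 85 mm high. Its origin lies on the bench on the rail's middle line, 200 mm (the tray's length) in front of its face: just under where the tray's front face stands when the tray is home. +x along the rail away from the robot. It is at rack x 125 to 150 mm.
- carton: Brown cardboard carton, 85 x 55 x 50 mm, loose, beside the rail. Origin at the centre of its underside. Not to be moved.
- jar: Clear jar with a green cap, 60 mm across, 85 mm high, loose, beside the rail. Origin at the centre of its underside. Not to be moved.
- bin: Yellow open plastic bin, 110 x 80 x 50 mm, loose, beside the rail. Origin at the centre of its underside. Not to be moved.

How it is judged:
On the way:
1. the tray has broken free of the catch (value of joint tray above 0.05 m).
At the end, for the whole second after the job is handed in: The tray rests against the end stop (gap under 5 mm), not moving (x of tray_front in the frame of stop above -0.005 m and not (velocity of joint tray above 0.005 m/s) and velocity of joint tray above -0.005 m/s); the robot touches nothing.
It fails at once if the tray is slammed: still faster than 0.15 m/s in the last 10 mm before the stop (x of tray_front in the frame of stop above -0.01 m and velocity of joint tray above 0.15 m/s).
It fails at once if the tray is rammed against the stop with more than 60 N (contact force between stop and anything else above 60 N).
It fails at once if a bystander (carton, jar or bin) is moved more than 30 mm (distance of any of carton, jar, bin from where it was at the start of the episode above 0.03 m).
It also fails if it takes over 40 s, if anything falls off the work surface, if the arm or the gripper's body presses on something with over 40 N, if the wrist force passes 120 N, or if a joint passes its speed limit or range.

## Working session

There is one attempt and no reset: what is moved stays moved. The work goes in short steps, Python scripts to look and compute and a shell command to move; the robot and the scene stay as the last step left them, time stands still between calls to the robot, and variables do not carry over. Pictures are saved under pics/ and viewed, at most 10 in all, crops included, and the job is handed in when it is done.

```bash
mkdir -p pics
python3 - <<'E'
from workcell import arm
import cv2,numpy as np
for n in("scene","side"):
    c=arm.camera(n); cv2.imwrite(f"pics/{n}0.png",cv2.cvtColor(c["frame"],cv2.COLOR_RGB2BGR))
    print(n,{k:np.round(c[k],3).tolist() for k in c if k!="frame"})
s=arm.get_state();print({k:np.round(s[k],3).tolist() for k in s})
E
```

```text
scene {'fx': 392.401, 'fy': 392.401, 'cx': 280.159, 'cy': 203.265, 'xyz': [0.965, -0.193, 0.816], 'orientation': [0.848, 0.453, -0.128, -0.242]}
side {'fx': 381.913, 'fy': 381.913, 'cx': 272.324, 'cy': 214.325, 'xyz': [0.399, -0.45, 0.771], 'orientation': [0.92, -0.165, 0.072, -0.348]}
{'time_s': 0.1, 'q': [1.015, 0.334, 0.04, 1.466, -0.013, 1.343, -0.058], 'qd': [0.0, -0.004, -0.001, -0.005, -0.001, 0.001, -0.0], 'joint_torque': [0.004, -66.001, 1.371, -40.647, 0.017, 0.009, 0.0], 'tcp_pos': [0.287, -0.583, 0.25], 'tool_rot': [0.974, 0.226, -0.0, -0.001], 'wrist_force': [0.11, 0.416, 0.374], 'torque': [-0.006, 0.021, -0.019], 'gripper_force': 0.0, 'finger_gap': 0.085}
```

View pics/scene0.png

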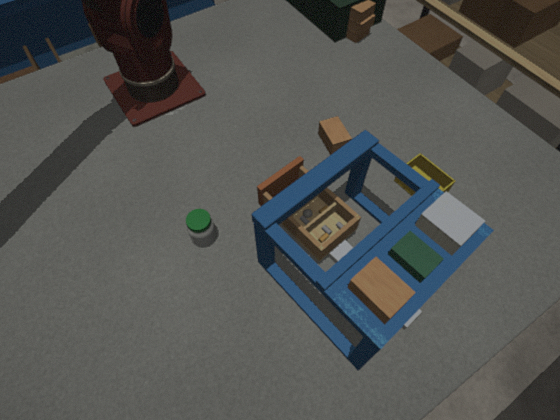

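View pics/side0.png

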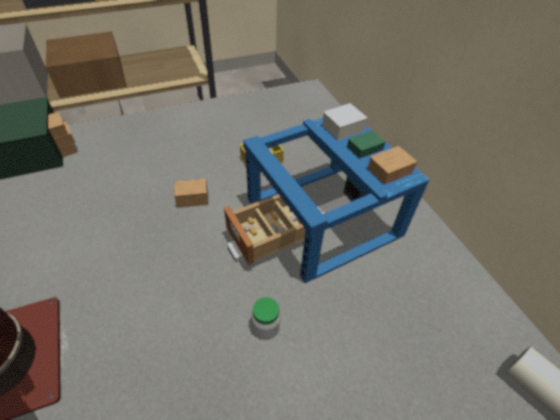

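The `scene` view shows the rack with its beam from (257,215) to (375,140), the tray board near (283,178), and the jar at (199,222). The `side` view shows the tray board near (238,235), the jar at (266,315), and the carton at (191,192). Next I'll zoom in for accurate pixel positions.

Run:
```python
import cv2
a=cv2.imread("pics/scene0.png")[120:320,235:435]; cv2.imwrite("pics/c1.png",cv2.resize(a,(600,600),interpolation=cv2.INTER_CUBIC))
a=cv2.imread("pics/side0.png")[110:290,205:445]; cv2.imwrite("pics/c2.png",cv2.resize(a,(800,600),interpolation=cv2.INTER_CUBIC))
```

```text
(no output)
```

View pics/c1.png

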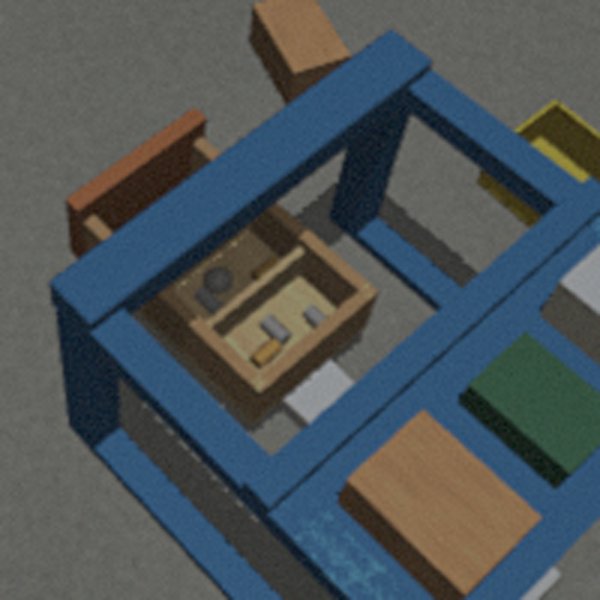

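View pics/c2.png

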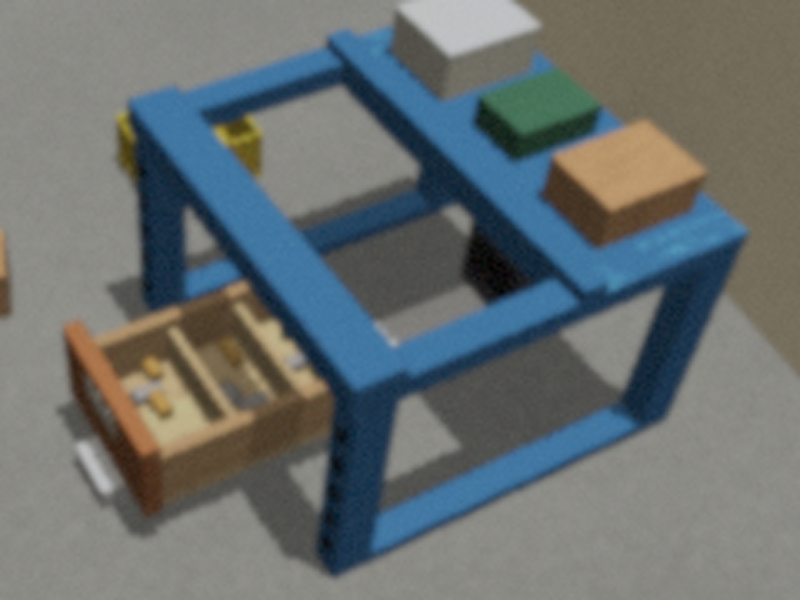

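The crops put the beam's top corners at (52,283), (390,30), (432,65) and (95,325) in c1, and (132,103), (350,388), (400,345) and (180,88) in c2. The tray's board top edge is visible in both, and it has two cross dividers. I'll fit the rack pose and tray position, and measure where the dividers and loose items are.

```bash
cat > geo.py <<'E'
import numpy as np
from scipy.spatial.transform import Rotation as R
C={"scene":(392.401,280.159,203.265,[0.965,-0.193,0.816],[0.848,0.453,-0.128,-0.242]),
   "side":(381.913,272.324,214.325,[0.399,-0.45,0.771],[0.92,-0.165,0.072,-0.348])}
def proj(n,p):
    f,cx,cy,t,q=C[n]; v=R.from_quat(q).inv().apply(np.atleast_2d(p)-t); return np.c_[f*v[:,0]/v[:,2]+cx,f*v[:,1]/v[:,2]+cy]
def ray(n,px,z):
    f,cx,cy,t,q=C[n]; d=R.from_quat(q).apply([(px[0]-cx)/f,(px[1]-cy)/f,1]); t=np.array(t); return t+d*(z-t[2])/d[2]
s=lambda x,y:(235+x/3,120+y/3)
d=lambda x,y:(205+x*.3,110+y*.3)
E
python3 - <<'E'
from geo import *
from scipy.optimize import least_squares
# (cam, px, rack xyz, tray?)
B=[("scene",s(52,283),[.112,-.1525,.21],0),("scene",s(390,30),[.112,.1525,.21],0),("scene",s(432,65),[.152,.1525,.21],0),("scene",s(95,325),[.152,-.1525,.21],0),
("side",d(132,103),[.112,.1525,.21],0),("side",d(350,388),[.112,-.1525,.21],0),("side",d(400,345),[.152,-.1525,.21],0),("side",d(180,88),[.152,.1525,.21],0),
("scene",s(68,204),[0,-.065,.105],1),("scene",s(198,110),[0,.065,.105],1),("side",d(66,328),[0,.065,.105],1),("side",d(148,456),[0,-.065,.105],1)]
def W(p,x): 
    x=np.array(x);return np.r_[R.from_euler("z",p[2]).apply(x)+[p[0],p[1],0]]
def f(p): return np.concatenate([(proj(n,W(p,np.array(x)+[t*p[3],0,0]))[0]-px) for n,px,x,t in B])
r=least_squares(f,[.4,0,-.3,0],loss="soft_l1"); p=r.x; print(p.round(4),np.round(r.fun.reshape(-1,2),1).tolist())
inv=lambda w:R.from_euler("z",-p[2]).apply(w-[p[0],p[1],0]).round(3)
print("beam pt",W(p,[.112,0,.18]),"tray_front",W(p,[p[3],0,.065]), "push dir",np.cos(p[2]),np.sin(p[2]))
for nm,n,px,z in [("jar","scene",(199,217),.085),("jar","side",(266,308),.085),("carton","side",(191,186),.05),("div1","side",d(180,330),.08),("div1b","side",d(225,415),.08),("div2","side",d(240,310),.08),("div2b","side",d(293,385),.08),
 ("s divL","scene",s(205,325),.08),("s divR","scene",s(300,252),.08),("backL","scene",s(260,388),.085),("backR","scene",s(375,292),.085),("stop?","side",d(480,240),.085)]:
    w=ray(n,px,z);print(nm,w.round(3),inv(w))
np.save("p.npy",p)
E
```

```text
[0.5124 0.0958 0.133  0.0188] [[-2.1, 0.2], [0.3, -0.3], [1.2, -0.7], [-2.0, 1.0], [-2.0, -2.1], [0.9, -0.3], [3.3, 5.3], [-1.4, -2.3], [-0.3, 0.1], [-0.1, 0.4], [-0.1, -2.5], [-0.7, -2.0]]
beam pt [0.62337396 0.11068392 0.18      ] tray_front [0.53102785 0.09832449 0.065     ] push dir 0.9911622318818484 0.1326553055516178
jar [ 0.522 -0.104  0.085] [-0.017 -0.199  0.085]
jar [ 0.527 -0.111  0.085] [-0.013 -0.207  0.085]
carton [0.468 0.314 0.05 ] [-0.015  0.222  0.05 ]
div1 [0.603 0.147 0.08 ] [0.097 0.039 0.08 ]
div1b [0.606 0.062 0.08 ] [ 0.088 -0.046  0.08 ]
div2 [0.652 0.151 0.08 ] [0.146 0.037 0.08 ]
div2b [0.661 0.071 0.08 ] [ 0.144 -0.045  0.08 ]
s divL [0.666 0.068 0.08 ] [ 0.149 -0.048  0.08 ]
s divR [0.656 0.162 0.08 ] [0.151 0.046 0.08 ]
backL [0.729 0.069 0.085] [ 0.211 -0.055  0.085]
backR [0.714 0.183 0.085] [0.212 0.06  0.085]
stop? [0.854 0.154 0.085] [0.347 0.012 0.085]
```

```bash
python3 -m inch '{"delta_pos":[[40,50,0],[70,100,0],[100,155,0],[120,210,0],[140,270,0],[155,330,0],[165,390,0],[170,450,0],[170,510,0],[170,570,0],[170,630,0],[170,672,0]],"roll":[0.12,0.24,0.36,0.48,0.6,0.72,0.84,0.96,1.08,1.18,1.25,1.25]}' 1 60
python3 -m inch '{"delta_pos":[[0,0,0],[0,0,-60],[0,0,-120],[0,0,-160],[0,0,-185],[0,0,-185],[0,0,-185]],"roll":[0,0,0,0,0,0,0]}'
python3 - <<'E'
from workcell import arm
from geo import *
import cv2
p=np.load("p.npy"); s_=arm.get_state()
print(R.from_euler("z",-p[2]).apply(s_["tcp_pos"]-np.array([p[0],p[1],0])),np.degrees(np.arctan2(*(R.from_quat(s_["tool_rot"]).apply([0,1,0])[1::-1]))),s_["wrist_force"])
a=[cv2.cvtColor(arm.camera(n)["frame"],cv2.COLOR_RGB2BGR) for n in("side","wrist")]
cv2.imwrite("pics/b.png",np.hstack([cv2.resize(a[0][100:310,160:440],(400,300)),cv2.resize(a[1],(400,300))]))
E
```

```text
time_s: 1.6
tcp_pos: [0.456, 0.0914, 0.2503]
tool_rot: [0.656, 0.755, 0.0, 0.0]
wrist_force: [0.6, 0.2, -0.0]
finger_gap: 0.0001
gripper_force: 0.0
time_s: 2.48
tcp_pos: [0.4573, 0.0883, 0.0662]
tool_rot: [0.658, 0.753, 0.0, 0.0]
wrist_force: [-0.1, 0.5, 0.0]
finger_gap: -0.0001
gripper_force: 0.0
[-0.05557997 -0.00019947  0.06619402] 7.746397298148541 [-0.09457405  0.54806849  0.04380449]
```

View pics/b.png

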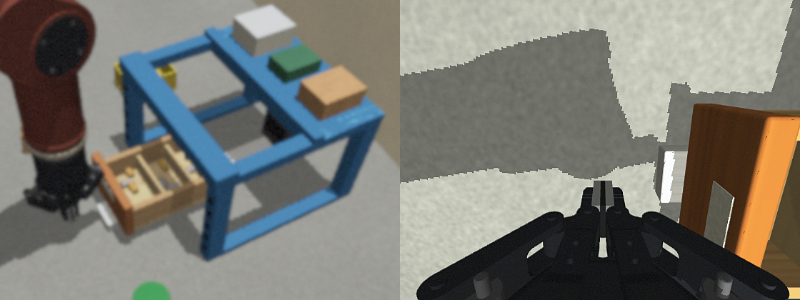

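The `side` half shows the closed fingers in front of the board, centred on it. The `wrist` half shows the board to the right, in the +x direction. Now I'll push through the catch.

```bash
python3 -m inch '{"delta_pos":[[12,1.6,0],[24,3.2,0],[34,4.5,0],[42,5.6,0],[50,6.6,0],[56,7.4,0],[62,8.2,0],[68,9,0],[74,9.8,0]],"roll":[0,0,0,0,0,0,0,0,0]}'
python3 -m inch '{"delta_pos":[[5,0.7,0],[10,1.3,0],[15,2,0],[20,2.7,0],[25,3.3,0],[30,4,0],[33,4.4,0],[35,4.7,0]],"roll":[0,0,0,0,0,0,0,0]}'
python3 - <<'E'
from workcell import arm
from geo import *
import cv2
p=np.load("p.npy"); s_=arm.get_state()
print(R.from_euler("z",-p[2]).apply(s_["tcp_pos"]-np.array([p[0],p[1],0])),s_["wrist_force"])
a=[cv2.cvtColor(arm.camera(n)["frame"],cv2.COLOR_RGB2BGR) for n in("side","wrist")]
cv2.imwrite("pics/d.png",np.hstack([cv2.resize(a[0][100:310,160:440],(400,300)),cv2.resize(a[1],(400,300))]))
E
```

```text
time_s: 3.7
tcp_pos: [0.5314, 0.0987, 0.0655]
tool_rot: [0.657, 0.754, -0.0, -0.0]
wrist_force: [-3.2, -0.7, 5.5]
finger_gap: -0.0003
gripper_force: 0.0
time_s: 4.7
tcp_pos: [0.566, 0.1034, 0.0654]
tool_rot: [0.657, 0.754, 0.0, -0.0]
wrist_force: [-3.0, 1.1, 4.7]
finger_gap: 0.0004
gripper_force: 0.0
[0.05413364 0.00040528 0.06537498] [-3.00743093  1.07265127  4.6715197 ]
```

View pics/d.png

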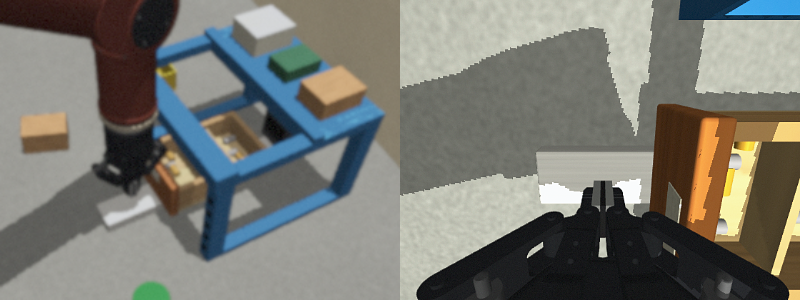

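The tray has moved well in and the catch is passed. The board's top front corners are at about (147,168) and (175,212) in the left half, and the knuckle is touching the board's top. Next I'll work out the tray position.

Run:
```python
from geo import *
p=np.load("p.npy")
for a in[(147,168),(175,212)]:
    w=ray("side",(160+a[0]/1.4286,100+a[1]/1.4286),.105);print(R.from_euler("z",-p[2]).apply(w-[p[0],p[1],0]))
```

```text
[ 0.08239984 -0.00946209  0.105     ]
[ 0.07930222 -0.10752231  0.105     ]
```

```bash
python3 -m inch '{"delta_pos":[[-20,-2.7,0],[-55,-7.3,0],[-65,-8.7,-4],[-65,-8.7,-8],[-65,-8.7,-8],[-65,-8.7,-8],[-65,-8.7,-8]],"roll":[0,0,0,0,0,0,0]}'
python3 -m inch '{"delta_pos":[[0,0,0],[0,0,0],[0,0,0],[0,0,0],[0,0,0],[0,0,0],[0,0,0],[0,0,0]],"roll":[0,0,0,0,0,0,0,0]}' -1 120
python3 -m inch '{"delta_pos":[[10,1.3,0],[20,2.7,0],[28,3.7,0],[34,4.5,0],[40,5.3,0],[46,6.1,0],[52,6.9,0],[58,7.7,0],[63,8.4,0],[66,8.7,0],[66,8.7,0]],"roll":[0,0,0,0,0,0,0,0,0,0,0]}'
python3 - <<'E'
from workcell import arm
from geo import *
import cv2
p=np.load("p.npy"); s_=arm.get_state()
print(R.from_euler("z",-p[2]).apply(s_["tcp_pos"]-np.array([p[0],p[1],0])),s_["wrist_force"])
a=[cv2.cvtColor(arm.camera(n)["frame"],cv2.COLOR_RGB2BGR) for n in("side","wrist")]
cv2.imwrite("pics/e.png",np.hstack([cv2.resize(a[0][100:310,160:440],(400,300)),cv2.resize(a[1],(400,300))]))
E
```

```text
time_s: 5.68
tcp_pos: [0.5011, 0.0946, 0.0573]
tool_rot: [0.657, 0.753, 0.0, -0.0]
wrist_force: [-0.6, 0.2, 0.3]
finger_gap: -0.0006
gripper_force: 0.0
time_s: 6.68
tcp_pos: [0.5007, 0.0945, 0.0573]
tool_rot: [0.657, 0.753, -0.0, -0.0]
wrist_force: [-0.4, 0.3, 0.3]
finger_gap: 0.0852
gripper_force: 0.0
time_s: 8.05
tcp_pos: [0.5672, 0.1032, 0.0575]
tool_rot: [0.657, 0.753, 0.0, 0.0]
wrist_force: [-0.4, 0.1, -0.1]
finger_gap: 0.0857
gripper_force: 0.0
[5.53570815e-02 2.61377837e-05 5.74649391e-02] [-0.43506074  0.08359764 -0.10094623]
```

View pics/e.png

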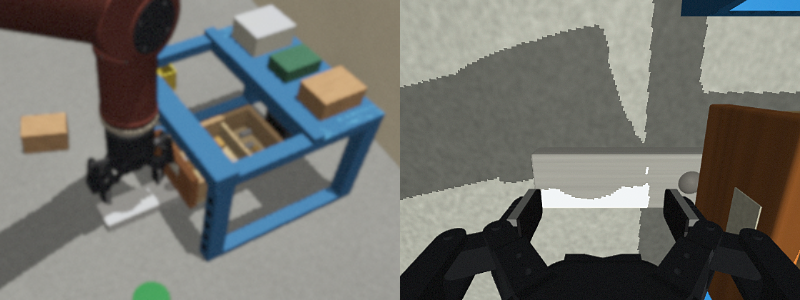

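The left half shows the tray almost at the beam. In the right half, the open finger is against the board. No abnormal force so far, so I'll push a little further.

```bash
python3 -m inch '{"delta_pos":[[3,0.4,0],[6,0.8,0],[8,1.1,0],[8,1.1,0]],"roll":[0,0,0,0]}'
python3 - <<'E'
from workcell import arm
from geo import *
import cv2
p=np.load("p.npy"); s_=arm.get_state()
print(R.from_euler("z",-p[2]).apply(s_["tcp_pos"]-np.array([p[0],p[1],0])),s_["wrist_force"])
cv2.imwrite("pics/f.png",cv2.resize(cv2.cvtColor(arm.camera("scene")["frame"],cv2.COLOR_RGB2BGR)[120:320,235:435],(600,600),interpolation=cv2.INTER_CUBIC))
E
```

```text
time_s: 8.65
tcp_pos: [0.5751, 0.1043, 0.0573]
tool_rot: [0.657, 0.753, 0.0, 0.0]
wrist_force: [-0.7, -0.2, -0.4]
finger_gap: 0.0854
gripper_force: 0.0
[6.32624971e-02 7.86455947e-05 5.73375340e-02] [-0.66199129 -0.24114047 -0.42474193]
```

View pics/f.png

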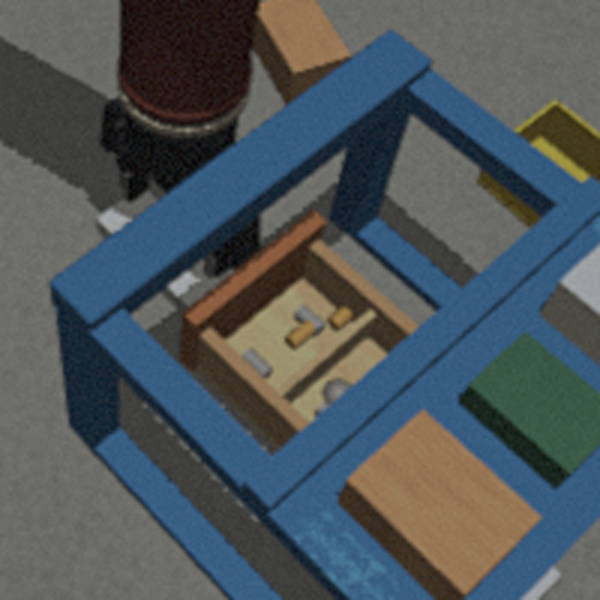

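The board's top front edge runs from (185,320) to (320,213) and divider 1 from (288,390) to (375,315). The finger sits right at the board.

Run:
```python
from geo import *
p=np.load("p.npy")
for n,a,z in[("bf-",(185,320),.105),("bf+",(320,213),.105),("bb-",(195,330),.105),("d-",(286,390),.08),("d+",(373,314),.08),("item",(335,390),.05),("beamrear-",(95,325),.21),("beamrear+",(432,65),.21),("deckfront",(440,307),.18),("deckfront",(268,455),.21)]:
    w=ray("scene",s(*a),z);print(n,R.from_euler("z",-p[2]).apply(w-[p[0],p[1],0]).round(4))
```

```text
bf- [ 0.1459 -0.0655  0.105 ]
bf+ [0.1459 0.0676 0.105 ]
bb- [ 0.156  -0.0657  0.105 ]
d- [ 0.2223 -0.0406  0.08  ]
d+ [0.2214 0.0481 0.08  ]
item [ 0.2377 -0.0019  0.05  ]
beamrear- [ 0.1527 -0.1486  0.21  ]
beamrear+ [0.1517 0.1492 0.21  ]
deckfront [0.2711 0.0292 0.18  ]
deckfront [ 0.2765 -0.1298  0.21  ]
```

```bash
python3 -m inch '{"delta_pos":[[-30,-4,0],[-65,-8.6,0],[-70,-9.3,30],[-70,-9.3,90],[-70,-9.3,150],[-70,-9.3,210],[-70,-9.3,225],[-70,-9.3,225],[-70,-9.3,225]],"roll":[0,0,0,-0.16,-0.32,-0.48,-0.64,-0.8,-0.96]}' 1 60
python3 -m inch '{"delta_pos":[[30,4,0],[80,10.6,0],[130,17.3,0],[175,23.2,0],[200,26.5,0],[204.8,27.3,0],[204.8,27.3,0],[204.8,27.3,0]],"roll":[-0.16,-0.32,-0.48,-0.61,-0.61,-0.61,-0.61,-0.61]}'
python3 - <<'E'
from workcell import arm
from geo import *
import cv2
p=np.load("p.npy"); s_=arm.get_state()
print(R.from_euler("z",-p[2]).apply(s_["tcp_pos"]-np.array([p[0],p[1],0])),s_["wrist_force"],np.degrees(R.from_quat(s_["tool_rot"]).as_euler("ZYX"))-np.degrees(p[2]))
a=[cv2.cvtColor(arm.camera(n)["frame"],cv2.COLOR_RGB2BGR) for n in("scene","wrist")]
cv2.imwrite("pics/g.png",np.hstack([cv2.resize(a[0][90:300,220:430],(400,400)),cv2.resize(a[1],(400,400))]))
E
```

```text
time_s: 9.82
tcp_pos: [0.5051, 0.0951, 0.2829]
tool_rot: [0.932, 0.362, 0.001, 0.0]
wrist_force: [-0.6, -1.0, 0.2]
finger_gap: 0.0001
gripper_force: 0.0
time_s: 10.82
tcp_pos: [0.7088, 0.1222, 0.283]
tool_rot: [0.998, 0.068, 0.0, 0.0]
wrist_force: [-0.1, -0.2, 0.2]
finger_gap: 0.0002
gripper_force: 0.0
[1.98238291e-01 8.97641910e-05 2.83016719e-01] [-0.07115319 -0.21171934  0.16645204] [  0.22510027  -7.663677   172.36936131]
```

View pics/g.png

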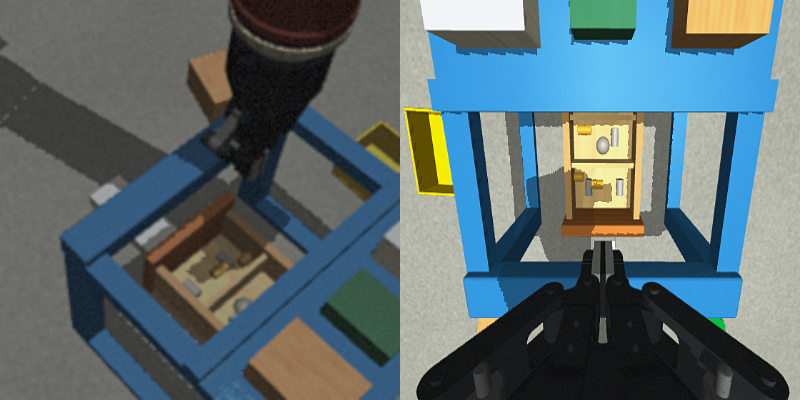

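The left half shows the gripper over the opening. In the right half, board top is at y≈220–236, divider 1 at y≈161, the deck's front edge at y≈109 and the beam's rear edge at y≈272. I'll cross-check these with the wrist calibration.

Run:
```python
from workcell import arm
from geo import *
c=arm.camera("wrist"); C["wrist"]=(c["fx"],c["cx"],c["cy"],c["xyz"],c["orientation"])
p=np.load("p.npy"); r=lambda w:R.from_euler("z",-p[2]).apply(w-[p[0],p[1],0]).round(4)
print("cam",r(np.array(c["xyz"])))
for n,a,z in[("board f",(603,236),.105),("board b",(603,220),.105),("div1",(603,161),.08),("deck f",(603,109),.21),("beam r",(500,276),.21),("beam f",(500,317),.21)]:
    print(n,r(ray("wrist",((a[0]-400)*1.4,a[1]*1.05),z)))
```

```text
cam [ 0.2729 -0.0007  0.4059]
board f [ 0.1386 -0.002   0.105 ]
board b [ 0.1586 -0.0019  0.105 ]
div1 [ 0.2229 -0.0016  0.08  ]
deck f [ 0.2775 -0.001   0.21  ]
beam r [0.15   0.1084 0.21  ]
beam f [0.1105 0.1139 0.21  ]
```

```bash
python3 -m inch '{"delta_pos":[[0,0,-40],[0,0,-80],[0,0,-100],[0,0,-115],[0,0,-125],[0,0,-130]],"roll":[0,0,0,0,0,0]}'
python3 -m inch '{"delta_pos":[[0,0,-8],[0,0,-16],[0,0,-24],[0,0,-32],[0,0,-36],[0,0,-36]],"roll":[0,0,0,0,0,0]}'
```

```text
time_s: 11.72
tcp_pos: [0.7098, 0.1224, 0.1526]
tool_rot: [0.998, 0.068, 0.0, -0.0]
wrist_force: [-0.5, -1.2, 0.1]
finger_gap: -0.0002
gripper_force: 0.0
time_s: 12.48
tcp_pos: [0.7093, 0.1222, 0.1159]
tool_rot: [0.998, 0.068, -0.0, 0.0]
wrist_force: [0.7, -0.4, -0.4]
finger_gap: -0.0001
gripper_force: 0.0
```

```bash
python3 -m inch '{"delta_pos":[[0,0,-8],[0,0,-16],[0,0,-24],[0,0,-32],[0,0,-35],[0,0,-35]],"roll":[0,0,0,0,0,0]}'
python3 -m inch '{"delta_pos":[[2,0.3,0],[4,0.5,0],[6,0.8,0],[8,1.1,0],[9,1.2,0]],"roll":[0,0,0,0,0]}'
```

```text
time_s: 13.22
tcp_pos: [0.7094, 0.1223, 0.081]
tool_rot: [0.998, 0.068, -0.0, -0.0]
wrist_force: [0.0, -0.7, -0.2]
finger_gap: 0.0003
gripper_force: 0.0
time_s: 13.85
tcp_pos: [0.7184, 0.1235, 0.0814]
tool_rot: [0.998, 0.068, -0.0, 0.0]
wrist_force: [-2.7, -0.3, 2.2]
finger_gap: 0.0
gripper_force: 1.5
```

Now in contact with the divider at about sliding force. I'll ease forward in small steps.

```bash
python3 -m inch '{"delta_pos":[[1,0.1,0],[2,0.3,0],[2,0.3,0]],"roll":[0,0,0]}' | grep -E "tcp|wrist"
python3 -m inch '{"delta_pos":[[1,0.1,0],[2,0.3,0],[2,0.3,0]],"roll":[0,0,0]}' | grep -E "tcp|wrist"
```

```text
tcp_pos: [0.7206, 0.1238, 0.0813]
wrist_force: [-1.3, -1.3, 0.8]
tcp_pos: [0.7226, 0.124, 0.0813]
wrist_force: [-2.5, -0.9, 1.7]
```

```bash
for i in 1; do python3 -m inch '{"delta_pos":[[1,0.1,0],[2,0.3,0],[2,0.3,0]],"roll":[0,0,0]}' | grep -E "tcp|wrist"; done
python3 -m inch '{"delta_pos":[[1,0.1,0],[2,0.3,0],[2,0.3,0]],"roll":[0,0,0]}' | grep -E "tcp|wrist"
```

```text
tcp_pos: [0.7238, 0.1242, 0.0812]
wrist_force: [-6.3, -1.2, 3.8]
tcp_pos: [0.7239, 0.1243, 0.0812]
wrist_force: [-16.9, -4.3, 10.1]
```

The force rises sharply with no further movement, and its ratio is unchanged, so this is still the divider and the tray is against the stop. That agrees with the stop estimate of about 0.147. Now I'll back off and lift clear.

```bash
python3 -m inch '{"delta_pos":[[-3,-0.4,0],[-8,-1.1,0],[-11,-1.5,0],[-11,-1.5,0]],"roll":[0,0,0,0]}' | grep -E "tcp|wrist"
python3 -m inch '{"delta_pos":[[0,0,15],[0,0,40],[0,0,80],[0,0,130],[0,0,180],[0,0,202],[0,0,202],[0,0,202],[0,0,202]],"roll":[0,0,0,0,0,0,0,0,0]}'
python3 - <<'E'
from workcell import arm
import cv2,numpy as np
a=[cv2.cvtColor(arm.camera(n)["frame"],cv2.COLOR_RGB2BGR) for n in("scene","wrist")]
cv2.imwrite("pics/h.png",np.hstack([cv2.resize(a[0][90:300,220:430],(400,400)),cv2.resize(a[1],(400,400))]))
E
```

```text
tcp_pos: [0.7155, 0.1232, 0.0814]
wrist_force: [0.2, 0.1, -0.1]
time_s: 16.98
tcp_pos: [0.715, 0.123, 0.2818]
tool_rot: [0.998, 0.068, -0.001, 0.0]
wrist_force: [0.1, 0.3, -0.6]
finger_gap: 0.0
gripper_force: 0.0
```

View pics/h.png

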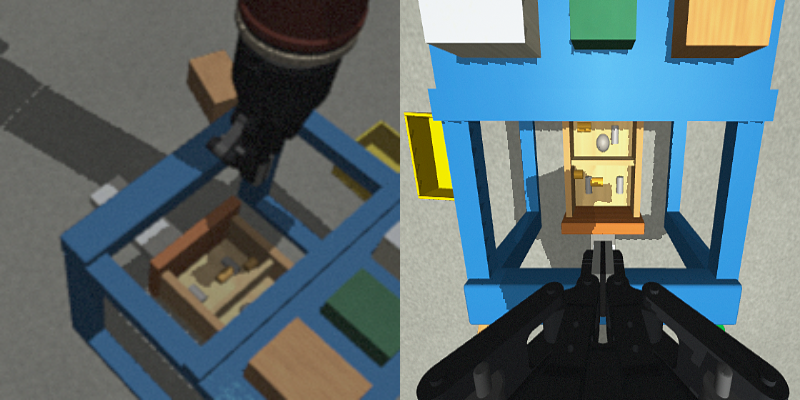

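The picture shows the tray further in: the board's left corner has moved from (147,262) to (152,268). The gripper is clear and the other objects haven't moved. Handing in.

```bash
python3 -c "
from workcell import arm
print(arm.hand_in())"
```

```text
the job is handed in; nothing more can be done
None
```

I pushed the tray free of the catch, eased it up against the end stop (the push force rose to about 17 N with no further movement), moved the gripper clear and handed the job in at about 17 s, with the carton, jar and bin left alone; no verdict came back.

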